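# Restock the storeroom tray: nest the tall tin and build the stack

### The arm

A 6-joint arm with a two-finger parallel gripper is mounted at the origin on the work surface. World frame = base frame: x ahead of the robot, y to its left, z up, the work surface at z = 0. Lengths are in m, angles in rad, forces in N, time in s.
With the tool pointing down it reaches from about 0.275 to 0.85 m from the base axis. Payload 19 kg.
Tool frame: the origin (TCP) lies where the fingers leave the gripper's body, on its centre line; the fingertips stand 73 mm ahead of it and the grasp point (between the pads) lies 54 mm ahead of it; z points along the fingers, y is the line along which they close (so a half turn about z gives the same grasp; the last joint's range is limited). The gripper opens to 85 mm and grips with 20 to 120 N. Pads are 22 mm wide; open, the fingers measure 114 mm over their backs; the gripper's body (76 mm by 85 mm) begins 54 mm behind the grasp point. The pads swing forward as they close: fully open they stand 13 mm farther back than shut.
Start: joints at [1.016, 0.15, 1.437, -0, 1.554, -0.134], TCP at [0.235, 0.525, 0.304] pointing down, gripper open.
Joint ranges: [-2.8, 2.8], [-0.68, 2.1], [0.12, 2.68], [-1.39, 4.53], [0.16, 2.79], [-2.81, 2.81]. Speed limits (rad/s): [1.89, 1.89, 2.22, 3.01, 3.01, 3.01].

### API

Orientations are given as a unit quaternion [w, x, y, z].
In Python, from cell import robot, cams, spot_in gives the robot as it stands.
- The arm moves only by the tool play_rows, never from a script. Its argument "series" is a list that holds one entry, the list of rows, each a list of 4 numbers: the shift along the tool's x, y, z each as a share of 0.4 m, from -1 to 1, then the turn about the tool's z as a share of 2 pi rad, from -1 to 1. A call has 1 to 20 rows; each row is the pose to reach, as a shift and turn from the pose commanded when the call began, along the tool's axes at that moment, turning the shorter way round; what a row does not reach only later rows make up. A row lasts 1/12 s, in which the tool goes at most 41.7 mm and 7.16 degrees, less where a joint would pass 70% of its speed; a pose out of reach is approached as far as the arm can. A call with a number of a shift or a turn outside -1 to 1 is refused whole. A call with a gripper value outside its range is refused whole. "hand" is the closure, from 0 (fully open) to 1 (shut), set as the call begins (left out, the last holds). The fingers move at their own pace and stop on an object; the grip force is fixed at half the most. Time passes only in rows, so rows that repeat a pose let the fingers close. It gives the time, the measured TCP pose, the force, the opening and the grip force at its end, in the units of the state.
- robot.state(): the state, without advancing time (a new reading comes with each control period).
- cams.camera(name): name is "side" or "top" or "wrist"; returns the picture (400x640x3 uint8, red, green, blue); there is no depth.
- cams.camera_model(name): a dict with "fovy" (degrees; the focal length in pixels is half the picture's height over the tangent of half this angle, whatever the lens; pixels are square), "cx", "cy" (the principal point, pixels), "dist_coeffs" ([k1, k2, p1, p2, k3] as OpenCV has them; the pictures are not rectified), "rvec" (rotation vector, rad) and "tvec" (3), from world to camera coordinates, as OpenCV has them. Camera axes: x right, y down, z forward; pixel columns grow to the right and rows downward; lengths in m; the calibration is good to about 2 mm. A picture is of the moment at which its call begins: read the wrist's pose just before it. camera_model takes no time and is no camera call; for the wrist camera it gives the pose at the moment of the call.
- robot.sign_off(): hands the job in; it is judged then, once.
Trained networks look in the newest picture that a camera, given by its name, has taken for a name from the list of things; names that differ only in an ending like _2 or _b are one class to them, and where a whole thing is asked for, a point or a joint stands for the part that bears it (a point fixed in the world has none). Each returns a list of dicts, best first, with "confidence" (0 to 1); they miss things now and then, are a little off and sometimes report something else, mostly with a low value. They report only what shows in the picture. A call takes as long as a camera call. They do not tell look-alikes from the thing itself.
- spot_in(camera, label): "point" ([x, y, z] in m, in world coordinates, good to about 4 mm: the middle of the surface that is visible of it).
The state is a dict: "t": time; "joint_pos": joint angles; "dq": joint speeds; "tau": joint torques, N m; "tool_pos": TCP position; "tool_rot": TCP orientation; "wrist_force": force on the tool from outside, world axes, zero at the start; "wrist_torque": the same for the moment, N m; "width": opening from 0.0 (shut) to 1.0 (fully open); "grasp_force": force on a finger pad.
Only numpy, scipy, OpenCV 4.12 (cv2) and the standard library are available. Lean on these libraries where they do the work, as an engineer would, in place of code of your own. Each camera call takes 0.05 s, during which the arm holds its last target. There are 200 camera calls.

### The job

Put the tall hexagonal tin into the black stock tray, nested snugly in the open notch between the two short hexagonal tins with its flat faces against theirs. Then stack on it, centred and upright, the round tin, on that the square tin, and on top the small spice jar. Leave the two short tins, the can and the tape roll where they are.

Things in the scene. Friction and masses are not known exactly. Their poses are not given: they have to be found in the camera images.
- stock_tray: Target. Black plastic tray fixed to the bench, 170 x 170 mm, 14 mm high, walls and floor 4 mm. Origin: centre of underside; z up. The two short tins stand side by side in its +x half; the notch for the tall tin is on their -x side, near the tray's middle, its centre 54 mm from both tins' centres (46.8 mm from the point midway between them).
- short_tin_a: Target. Short hexagonal steel tin with brown paper band, 54 mm across flats (62 across corners), 30 mm high, 0.4 kg, loose, standing on the stock tray's floor. Origin: centre of underside; z up; flats look along its +-y and 30 degrees either side of its +-x. Stands at x +40, y +27 mm in the tray's frame, parallel to it, flat against short_tin_b.
- short_tin_b: Target. The same kind of tin as short_tin_a (54 mm across flats, 30 mm high, loose, same axes), beside it at x +40, y -27 mm in the tray's frame.
- tall_hex_tin: To move, first. Hexagonal steel tin with brown paper band, 54 mm across flats (62 across corners), 70 mm high, 0.25-0.5 kg, flat top. Origin: centre of underside; z up; flats along +-y and 30 degrees either side of +-x. The four things to move start upright, shuffled, any yaw on an aluminium delivery tray (floor 4 mm above bench, rim 10 mm high), at least 95 mm between centres.
- round_tin: To move, second. Flat round steel tin, 58 mm diameter, 30 mm high, 0.2 kg. Flat top. Origin: centre of its underside; z up. Starts on the delivery tray.
- square_tin: To move, third. Square grey-painted tin with a steel lid, 44 x 44 mm, 36 mm high, 0.15 kg. Flat top. Origin: centre of its underside; z up, x and y square to its sides. Starts on the delivery tray.
- spice_jar: To move, last. Small amber glass jar with a flat black lid, 34 mm diameter, 48 mm high, 0.12 kg. Origin: centre of its underside; z up. Starts on the delivery tray.
- can: Bystander, to leave alone. Large can, 90 mm diameter, 110 mm high, at the left of the bench. Origin: centre of its underside.
- tape_roll: Bystander, to leave alone. Cardboard tape roll lying flat, 100 mm diameter, 48 mm high, at the right of the bench. Origin: centre of its underside.
Mind the look-alikes: they are no part of the job. Leave any green look-alike of the round_tin alone.

How it is judged:
By the outcome, as a careful person would: the job done as asked, in the order asked, and still so for the second after the job is handed in, with the robot touching nothing.
It also fails if it takes over 115 s, if anything falls off the work surface, if the arm or the gripper's body presses on something with over 40 N, if the wrist force passes 120 N, or if a joint passes its speed limit or range.

## Working session

There is one attempt and no reset: what is moved stays moved. The work goes in short steps, Python scripts to look and compute and a tool call to move; the robot and the scene stay as the last step left them, time stands still between calls to the robot, and variables do not carry over. Pictures are saved under pics/ and viewed, at most 14 in all, crops included, and the job is handed in when it is done.

Besides the shell and the picture viewer there is one more tool, called after "Call:" as name(argument=value, ...), one argument or row to a line, values as JSON. play_rows: Moves the arm, as the interface text tells. Its arguments: {"type":"object","properties":{"series":{"type":"array","items":{"type":"array","items":{"type":"array","items":{"type":"number"}}}},"hand":{"type":"number"}},"required":["series"]}

```bash
ls; mkdir -p pics; cat > h.py <<'E'
import numpy as np, cv2
from cell import robot, cams, spot_in
def K(n,m=None):
    m=m or cams.camera_model(n); f=200/np.tan(np.radians(m['fovy'])/2)
    return m,np.array([[f,0,m['cx']],[0,f,m['cy']],[0,0,1.]]),np.array(m['dist_coeffs'],float)
def proj(n,P,m=None):
    m,k,d=K(n,m); return cv2.projectPoints(np.array(P,float).reshape(-1,1,3),np.array(m['rvec'],float),np.array(m['tvec'],float),k,d)[0].reshape(-1,2)
def unproj(n,uv,z,m=None):
    m,k,d=K(n,m); R=cv2.Rodrigues(np.array(m['rvec'],float))[0]; t=np.array(m['tvec'],float).ravel()
    p=cv2.undistortPoints(np.array(uv,float).reshape(-1,1,2),k,d).reshape(-1,2)
    r=np.c_[p,np.ones(len(p))]@R; c=-R.T@t
    return c+r*((z-c[2])/r[:,2])[:,None]
def save(n,f):
    im=cams.camera(n); cv2.imwrite('pics/'+f,im[:,:,::-1]); return im
E
python3 - <<'E'
from h import *
s=robot.state(); print(s['t'],s['tool_pos'],s['tool_rot'],s['width'])
for n in('top','side'):
    save(n,n+'0.png')
    for l in['stock_tray','short_tin_a','tall_hex_tin','round_tin','square_tin','spice_jar','can','tape_roll']:
        for d in spot_in(n,l): print(n,l,np.round(d['point'],3),round(d['confidence'],2),proj(n,d['point']).round()[0])
for n in('top','side','wrist'):
    m,k,d=K(n);R=cv2.Rodrigues(np.array(m['rvec'],float))[0];print(n,-R.T@np.array(m['tvec']),R[2],k[0,0],d)
print(robot.state()['t'])
E
```

```text
pics
0.0 [0.23481966 0.52468761 0.30330626] [-1.73515962e-04  2.08841470e-01  9.77949325e-01 -5.72565646e-04] 0.9978934029074129
top stock_tray [ 0.519 -0.142  0.005] 0.6 [370. 214.]
top short_tin_a [ 0.583 -0.122  0.033] 0.83 [364. 192.]
top short_tin_a [ 0.576 -0.172  0.034] 0.75 [380. 194.]
top tall_hex_tin [0.602 0.214 0.073] 0.9 [256. 183.]
top round_tin [0.745 0.177 0.03 ] 0.78 [271. 141.]
top round_tin [ 0.704 -0.117  0.031] 0.65 [362. 155.]
top round_tin [0.598 0.089 0.033] 0.56 [297. 187.]
top round_tin [0.744 0.06  0.028] 0.53 [307. 142.]
top square_tin [0.48  0.089 0.039] 0.51 [296. 224.]
top spice_jar [0.487 0.215 0.052] 0.44 [255. 220.]
top can [0.479 0.444 0.109] 0.9 [176. 220.]
top can [ 0.612 -0.469  0.043] 0.57 [474. 184.]
top tape_roll [ 0.612 -0.47   0.045] 0.6 [475. 184.]
side stock_tray [ 0.523 -0.125  0.002] 0.86 [339. 193.]
side short_tin_a [ 0.586 -0.109  0.033] 0.9 [317. 187.]
side short_tin_a [ 0.577 -0.172  0.036] 0.76 [323. 172.]
side tall_hex_tin [0.603 0.23  0.07 ] 0.91 [288. 276.]
side tall_hex_tin [0.487 0.225 0.051] 0.31 [343. 286.]
side round_tin [0.748 0.178 0.029] 0.8 [232. 261.]
side round_tin [ 0.709 -0.106  0.028] 0.79 [274. 185.]
side round_tin [0.603 0.105 0.034] 0.62 [298. 243.]
side round_tin [0.742 0.07  0.03 ] 0.6 [247. 228.]
side square_tin [0.483 0.1   0.043] 0.76 [348. 244.]
side spice_jar [0.485 0.227 0.049] 0.68 [343. 287.]
side can [0.49  0.455 0.109] 0.72 [331. 384.]
top [ 0.30384204 -0.00725784  1.61796905] [ 0.18010058  0.00116196 -0.98364751] 512.1837615125912 [-0.05281335  0.          0.          0.          0.        ]
side [0.48997114 0.68526151 0.72184329] [ 0.0973786  -0.7246771  -0.68217337] 371.94827130415916 [-0.08428583  0.          0.          0.          0.        ]
wrist [0.17097636 0.55253519 0.37340516] [ 0.24788009 -0.11143786 -0.96236015] 283.1631484677865 [-0.05199394  0.          0.          0.          0.        ]
0.9
```

```bash
python3 - <<'E'
import cv2
a=cv2.imread('pics/top0.png')[110:260,230:430]; cv2.imwrite('pics/topc.png',cv2.resize(a,None,fx=4,fy=4,interpolation=cv2.INTER_CUBIC))
E
```

```text
(no output)
```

View pics/topc.png

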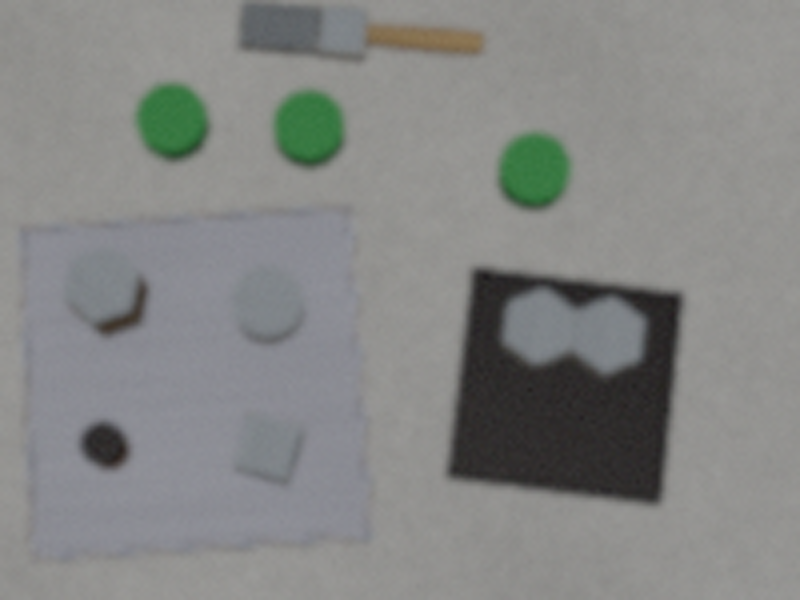

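View pics/side0.png

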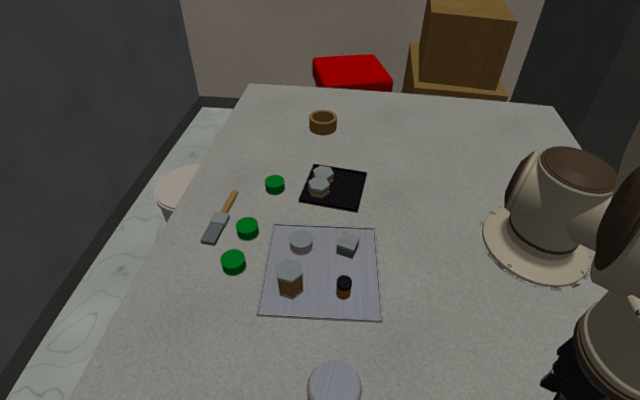

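Candidates for the round tin in the top picture: green look-alikes at (271,141), (307,142) and (362,155), and the grey one on the delivery tray at (297,187). I choose the grey one. The tall hex tin is at (256,183) on the delivery tray, and the hexes at (364,192) and (380,194) in the black tray are the short tins. Next I move above the delivery tray for a close view.

Call:
play_rows(
  series=[
    [[-1.0,-0.5,0.13,0],[-1.0,-0.5,0.13,0],[-1.0,-0.5,0.13,0],[-1.0,-0.5,0.13,0],[-1.0,-0.5,0.13,0],[-1.0,-0.5,0.13,0],[-1.0,-0.5,0.13,0],[-1.0,-0.5,0.13,0],[-1.0,-0.5,0.13,0],[-1.0,-0.5,0.13,0],[-1.0,-0.5,0.13,0],[-1.0,-0.5,0.13,0],[-1.0,-0.5,0.13,0],[-1.0,-0.5,0.13,0],[-1.0,-0.5,0.13,0],[-1.0,-0.5,0.13,0],[-1.0,-0.5,0.13,0],[-1.0,-0.5,0.13,0]],
  ],
  hand=0,
)

```text
t: 2.4
tool_pos: [0.518, 0.1795, 0.2521]
tool_rot: [0.0, 0.208, 0.978, 0.0]
wrist_force: [0.3, -0.1, 0.2]
width: 0.997
grasp_force: 0.0
```

```bash
python3 - <<'E'
from h import *
import json
s=robot.state(); print(s['t'],s['tool_pos'],s['tool_rot'])
m=cams.camera_model('wrist'); im=save('wrist','w1.png')
json.dump({k:np.array(v).tolist() for k,v in m.items()},open('w1.json','w'))
for l in['tall_hex_tin','round_tin','square_tin','spice_jar']:
    for d in spot_in('wrist',l): print(l,np.round(d['point'],3),round(d['confidence'],2),proj('wrist',d['point'],m).round()[0])
E
```

```text
2.4 [0.5179655  0.17950699 0.25213292] [1.67774946e-04 2.08287601e-01 9.78067607e-01 5.24240862e-05]
tall_hex_tin [0.593 0.215 0.073] 0.88 [383. 251.]
round_tin [0.598 0.096 0.034] 0.79 [280. 278.]
round_tin [0.726 0.179 0.016] 0.76 [382. 326.]
round_tin [ 0.69  -0.123  0.027] 0.61 [169. 383.]
square_tin [0.489 0.096 0.039] 0.82 [233. 196.]
square_tin [ 0.617 -0.421  0.008] 0.67 [  6. 385.]
spice_jar [0.489 0.214 0.053] 0.75 [339. 151.]
```

View pics/w1.png

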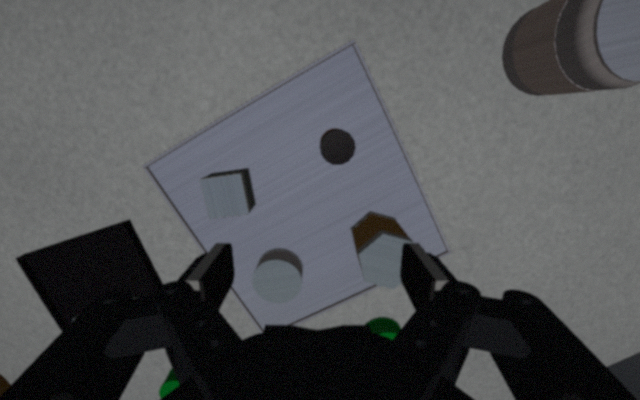

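The wrist view shows the tall hex top at (384,258), the grey round tin at (279,275), the square tin at (228,193) and the jar lid at (337,146). A finger partly hides the hex, so I shift for a clear second view.

Call:
play_rows(
  series=[
    [[-0.2,0,0,0],[-0.2,0,0,0],[-0.2,0,0,0],[-0.2,0,0,0],[-0.2,0,0,0],[-0.2,0,0,0]],
  ],
)

```text
t: 3.15
tool_pos: [0.5907, 0.1466, 0.252]
tool_rot: [-0.0, 0.209, 0.978, -0.0]
wrist_force: [0.2, -1.0, 0.1]
width: 0.999
grasp_force: 0.0
```

```bash
python3 - <<'E'
from h import *
import json
s=robot.state(); print(s['t'],s['tool_pos'],s['tool_rot'])
m=cams.camera_model('wrist'); im=save('wrist','w2.png')
json.dump({k:np.array(v).tolist() for k,v in m.items()},open('w2.json','w'))
P={}
for l in['tall_hex_tin','round_tin','square_tin','spice_jar']:
    d=spot_in('wrist',l)
    for d in d: print(l,np.round(d['point'],3),round(d['confidence'],2),proj('wrist',d['point'],m).round()[0])
W1=json.load(open('w1.json'))
rows=[]
for p in [(.6,.215,.06),(.6,.092,.03),(.485,.092,.04),(.488,.215,.05)]:
    r=[]
    for f,mm in(('w1',W1),('w2',m)):
        u=proj('wrist',p,mm).round().astype(int)[0]; a=cv2.imread(f'pics/{f}.png'); x0,y0=u-40; print(f,p,x0,y0)
        a=cv2.copyMakeBorder(a,100,100,100,100,0)[y0+100:y0+180,x0+100:x0+180]
        a=cv2.resize(a,(200,200) if f=='w1' else (400,400),interpolation=cv2.INTER_CUBIC); r.append(cv2.convertScaleAbs(a,alpha=1.4))
    rows.append(r)
g=lambda i:rows[i][1]
cv2.imwrite('pics/m2.png',cv2.resize(np.vstack([np.hstack([g(0),g(1)]),np.hstack([g(2),g(3)])]),(600,600),interpolation=cv2.INTER_AREA))
E
```

```text
3.15 [0.59066094 0.14656276 0.25202827] [-7.72611375e-05  2.08672341e-01  9.77985607e-01 -2.05176467e-06]
tall_hex_tin [0.606 0.216 0.075] 0.85 [395. 183.]
round_tin [0.733 0.067 0.029] 0.88 [306. 316.]
round_tin [0.74  0.169 0.028] 0.75 [385. 290.]
round_tin [ 0.711 -0.138  0.028] 0.73 [159. 353.]
round_tin [0.597 0.094 0.033] 0.64 [275. 212.]
square_tin [0.49  0.094 0.043] 0.8 [225. 119.]
spice_jar [0.492 0.212 0.053] 0.75 [340.  63.]
w1 (0.6, 0.215, 0.06) 342 211
w2 (0.6, 0.215, 0.06) 348 134
w1 (0.6, 0.092, 0.03) 238 239
w2 (0.6, 0.092, 0.03) 235 175
w1 (0.485, 0.092, 0.04) 187 154
w2 (0.485, 0.092, 0.04) 181 75
w1 (0.488, 0.215, 0.05) 299 109
w2 (0.488, 0.215, 0.05) 301 18
```

View pics/m2.png

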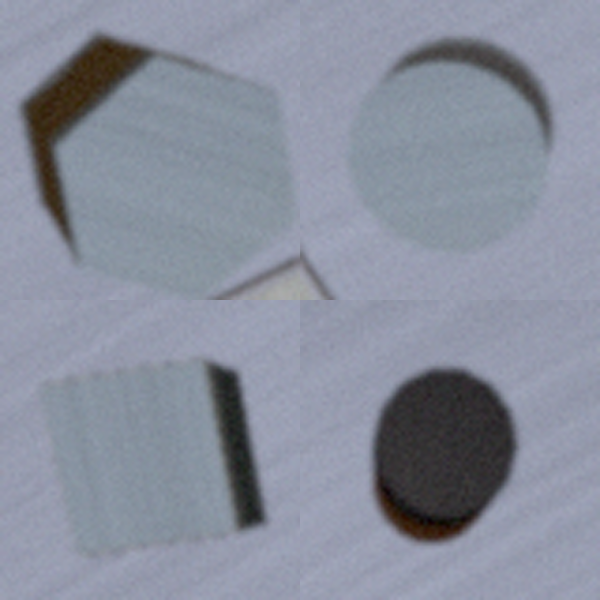

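The mosaic shows the hex top's six corners, the round tin's top ellipse, the square's four lid corners and the jar lid, all clear. I compute poses from them.

```bash
python3 - <<'E'
from h import *
import json
m=json.load(open('w2.json'));W1=json.load(open('w1.json'))
o={'hex':(348,134),'rnd':(235,175),'sq':(181,75),'jar':(301,18)}
pk={'hex':[(152,55),(278,95),(297,218),(205,297),(78,262),(55,142)],'rnd':[(348,155),(550,155),(450,58),(450,252)],'sq':[(40,84),(207,60),(238,228),(80,254)],'jar':[(375,445),(516,445),(445,370),(445,522)]}
pk['rnd']=[(x-300,y) for x,y in pk['rnd']];pk['jar']=[(x-300,y-300) for x,y in pk['jar']]
z={'hex':.074,'rnd':.034,'sq':.040,'jar':.052}
c1={'rnd':(279,275),'sq':(225,196),'jar':(337,146)}
for k in pk:
    uv=np.array(pk[k])/3.75+np.array(o[k])-.37
    P=unproj('wrist',uv,z[k],m)[:,:2]; c=P.mean(0); v=P-c
    n=len(P); r=np.linalg.norm(v,axis=1)
    a=np.degrees(np.arctan2(v[:,1],v[:,0]))
    if k in('hex','sq'):
        N=n; ang=np.degrees(np.angle(np.mean(np.exp(1j*N*np.radians(a)))))/N
        print(k,c.round(4),'R',(r*1e3).round(1),'corner ang',round(ang,1),'flat normals +',180/N)
    else: print(k,c.round(4),'R',(r*1e3).round(1))
    if k in c1:
        # triangulate
        rays=[]
        for mm,u in((m,uv.mean(0)),(W1,c1[k])):
            A=unproj('wrist',u,0,mm)[0];B=unproj('wrist',u,.1,mm)[0];rays.append((A,(B-A)/np.linalg.norm(B-A)))
        A=sum(np.eye(3)-np.outer(d,d) for _,d in rays);b=sum((np.eye(3)-np.outer(d,d))@p for p,d in rays)
        print('   tri',np.linalg.solve(A,b).round(4))
s=robot.state();R=s['tool_rot'];print(np.degrees(2*np.arctan2(R[2],R[1])))
E
```

```text
hex [0.6049 0.2161] R [30.8 30.2 31.3 30.8 30.8 31.3] corner ang -10.4 flat normals + 30.0
rnd [0.6004 0.0913] R [29.2 28.9 29.1 29.9]
   tri [0.6082 0.0841 0.0039]
sq [0.4856 0.0884] R [30.7 30.3 30.  30.5] corner ang 28.6 flat normals + 45.0
   tri [0.4854 0.0888 0.0401]
jar [0.4863 0.2141] R [16.4 16.6 16.4 16.8]
   tri [0.4852 0.2147 0.0464]
155.9202757597114
```

Sizes and heights agree with the text. The hex flats' normals lie at 19.6, 79.6 and 139.6°, so I'll grasp along 79.6°.

Call:
play_rows(
  series=[
    [[0.038,0.173,0,-0.038],[0.038,0.173,0,-0.038],[0.038,0.173,0,-0.038],[0.038,0.173,0,-0.038],[0.038,0.173,0.1,-0.038],[0.038,0.173,0.2,-0.038],[0.038,0.173,0.28,-0.038],[0.038,0.173,0.33,-0.038],[0.038,0.173,0.355,-0.038],[0.038,0.173,0.355,-0.038],[0.038,0.173,0.355,-0.038]],
  ],
)

```text
t: 4.32
tool_pos: [0.606, 0.2152, 0.1109]
tool_rot: [0.0, 0.091, 0.996, 0.0]
wrist_force: [0.4, 0.2, 0.7]
width: 1.001
grasp_force: 0.0
```

Call:
play_rows(
  series=[
    [[0,0,0,0],[0,0,0,0],[0,0,0,0],[0,0,0,0],[0,0,0,0],[0,0,0,0],[0,0,0,0],[0,0,0,0],[0,0,0,0],[0,0,0,0]],
  ],
  hand=1,
)

```text
t: 5.15
tool_pos: [0.6064, 0.2157, 0.1117]
tool_rot: [0.001, 0.091, 0.996, 0.0]
wrist_force: [-0.1, -0.9, 8.6]
width: 0.629
grasp_force: 64.7
```

Call:
play_rows(
  series=[
    [[0,0,-0.1,0],[0,0,-0.2,0],[0,0,-0.3,0],[0,0,-0.36,0],[-0.2,-0.92,-0.36,0],[-0.2,-0.92,-0.36,0],[-0.2,-0.92,-0.36,0],[-0.2,-0.92,-0.36,0],[-0.2,-0.92,-0.36,0],[-0.2,-0.92,-0.36,0],[-0.2,-0.92,-0.36,0],[-0.2,-0.92,-0.36,0],[-0.2,-0.92,-0.36,0],[-0.2,-0.92,-0.36,0],[-0.2,-0.92,-0.36,0],[-0.2,-0.92,-0.36,0],[-0.2,-0.92,-0.36,0],[-0.2,-0.92,-0.36,0]],
  ],
)

```text
t: 6.65
tool_pos: [0.6179, -0.1596, 0.2542]
tool_rot: [0.0, 0.09, 0.996, -0.0]
wrist_force: [-0.2, -0.4, -3.5]
width: 0.624
grasp_force: 66.4
```

```bash
python3 - <<'E'
from h import *
import json
s=robot.state(); print(s['t'],s['tool_pos'],s['tool_rot'],s['width'])
m=cams.camera_model('wrist'); im=save('wrist','w3.png')
json.dump({k:np.array(v).tolist() for k,v in m.items()},open('w3.json','w'))
for l in['stock_tray','short_tin_a']:
    for d in spot_in('wrist',l): print(l,np.round(d['point'],3),round(d['confidence'],2),proj('wrist',d['point'],m).round()[0])
a=cv2.imread('pics/w3.png'); cv2.imwrite('pics/w3c.png',cv2.convertScaleAbs(cv2.resize(a[0:300,170:570],None,fx=2,fy=2,interpolation=cv2.INTER_CUBIC),alpha=1.5))
E
```

```text
6.65 [ 0.61785674 -0.1596269   0.25415822] [ 8.75834448e-05  9.01850370e-02  9.95925023e-01 -7.55693358e-06] 0.6236435391403962
stock_tray [ 0.516 -0.144  0.005] 0.92 [314.  87.]
short_tin_a [ 0.579 -0.179  0.033] 0.73 [292. 155.]
short_tin_a [ 0.582 -0.122  0.032] 0.57 [347. 147.]
short_tin_a [0.494 0.199 0.013] 0.21 [630.  13.]
```

View pics/w3c.png

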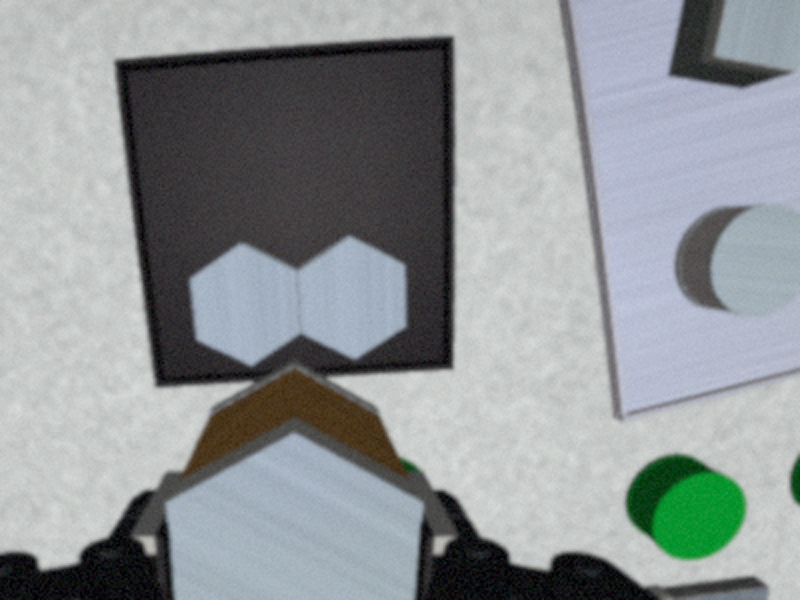

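The crop shows short tin B's top at (245,303) and A's at (353,297), the open notch above them and the held tin's top corners at (293,432), (167,500) and (425,505). I compute the notch and the held tin's offset from the TCP.

```bash
cat > t.py <<'E'
from h import *
import json
from scipy.optimize import least_squares
def hexfit(P,k0):  # P corners consecutive; fit centre, yaw, R fixed
    R=.054/np.sqrt(3); c0=P.mean(0)
    def f(x):
        d=P-x[:2]; a=np.arctan2(d[:,1],d[:,0]); e=x[2]+np.round((a-x[2])/(np.pi/3))*np.pi/3
        return (d-R*np.c_[np.cos(e),np.sin(e)]).ravel()
    r=least_squares(f,[*k0,0.]); return r.x,np.sqrt(np.mean(r.fun**2))
E
python3 - <<'E'
from t import *
m=json.load(open('w3.json'))
cr=lambda p:np.array(p,float)/2+[170,0]-.25
B=[(241,241),(299,270),(301,334),(252,366),(195,339),(189,277)]
A=[(350,235),(406,264),(407,328),(355,360),(301,334),(299,270)]
PA,PB=[unproj('wrist',cr(x),.034,m)[:,:2] for x in(A,B)]
fa,ra=hexfit(PA,PA.mean(0));fb,rb=hexfit(PB,PB.mean(0))
print(fa,ra,fb,rb,[np.linalg.norm(P-P.mean(0),axis=1).round(4) for P in(PA,PB)])
a,b=fa[:2],fb[:2]; u=(a-b)/np.linalg.norm(a-b); x=np.array([u[1],-u[0]])
yaw=np.degrees(np.arctan2(x[1],x[0])); n=(a+b)/2-x*.0468
print('dist',np.linalg.norm(a-b),'yaw',yaw,np.degrees(fa[2]),np.degrees(fb[2]),'notch',n)
T=[(118,62),(452,39),(451,366),(158,384)]
PT=unproj('wrist',cr(T),.014,m)[:,:2];print('tray c',PT.mean(0),PT, 'notch from tray',PT.mean(0)-x*.0068)
s=robot.state(); p=s['tool_pos']
for zt in (p[2]-.0377,):
    H=unproj('wrist',cr([(293,432),(167,500),(425,505)]),zt,m)[:,:2]
    print('held',H,p, np.linalg.norm(H[1]-H[2]))
    tr=s['tool_rot'];th=2*np.arctan2(tr[2],tr[1]);print('tool x ang',np.degrees(th))
    tx=np.array([np.cos(th),np.sin(th)]);c0=np.array(p[:2])
    print('fit',hexfit(H,c0))
H=unproj('wrist',cr([(294,365),(211,413),(376,410)]),p[2]-.1077,m)[:,:2];print('bottom fit',hexfit(H,c0))
E
```

```text
[ 0.58407891 -0.12376136 -0.12217486] 0.0004465913506142779 [ 0.5772601  -0.1777746  -0.12542721] 0.0005513541866249432 [array([0.0317, 0.0315, 0.0318, 0.0315, 0.0318, 0.0311]), array([0.0318, 0.0321, 0.0316, 0.0317, 0.032 , 0.0319])]
dist 0.05444195142526074 yaw -7.195147132436698 -7.0001037770078 -7.186449890904257 notch [ 0.53423804 -0.14490632]
tray c [ 0.54098951 -0.14595307] [[ 0.44887011 -0.21841066]
 [ 0.46860057 -0.05386331]
 [ 0.63301362 -0.07358106]
 [ 0.61347373 -0.23795728]] notch from tray [ 0.53424306 -0.14510138]
held [[ 0.58593276 -0.15467634]
 [ 0.59596907 -0.1832404 ]
 [ 0.60682129 -0.1304586 ]] [ 0.61785744 -0.15997834  0.25406637] 0.05388588772358526
tool x ang 169.63835890788928
fit (array([ 0.61662589, -0.16018196, -0.19644607]), np.float64(0.0003133121831078313))
bottom fit (array([ 0.61843205, -0.16027218, -0.16552923]), np.float64(0.0001588263973941795))
```

Call:
play_rows(
  series=[
    [[0.1,0,0,-0.009],[0.219,0,0,-0.009],[0.219,0,0,-0.009],[0.219,0,0,-0.009],[0.219,0,0.1,-0.009],[0.219,0,0.18,-0.009],[0.219,0,0.26,-0.009],[0.219,0,0.3,-0.009],[0.219,0,0.325,-0.009],[0.219,0,0.335,-0.009],[0.219,0,0.345,-0.009],[0.219,0,0.35,-0.009],[0.219,0,0.35,-0.009],[0.219,0,0.35,-0.009]],
  ],
)

```text
t: 7.97
tool_pos: [0.532, -0.1452, 0.1148]
tool_rot: [0.001, 0.063, 0.998, -0.0]
wrist_force: [0.1, 0.3, -3.6]
width: 0.625
grasp_force: 66.2
```

```bash
python3 - <<'E'
from h import *
s=robot.state();t=s['tool_rot'];print(s['t'],s['tool_pos'],np.degrees(2*np.arctan2(t[2],t[1])),s['wrist_force'],s['width'])
save('side','s4.png')
a=cv2.imread('pics/s4.png'); u=proj('side',(.54,-.145,.04))[0].astype(int);print(u)
cv2.imwrite('pics/s4c.png',cv2.resize(a[u[1]-50:u[1]+50,u[0]-60:u[0]+60],None,fx=5,fy=5,interpolation=cv2.INTER_CUBIC))
E
```

```text
7.9667 [ 0.53200797 -0.14515099  0.11478352] 172.8117513113536 [ 0.09939111  0.31720202 -3.62540837] 0.6253871622699134
[334 178]
```

View pics/s4c.png

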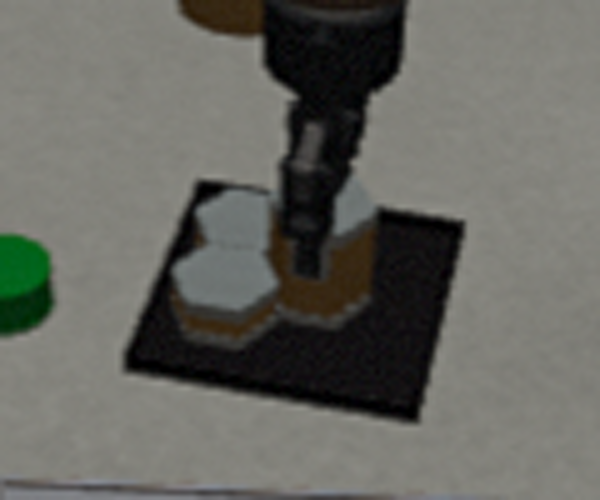

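The side view shows the tin upright and just short of the notch between the tins. I lower it and ease it in while watching the force.

Call:
play_rows(
  series=[
    [[0,0.0022,0.003,0],[-0.001,0.0022,0.0055,0],[-0.003,0.0022,0.0055,0],[-0.004,0.0022,0.0055,0],[-0.005,0.0022,0.0055,0],[-0.005,0.0022,0.0055,0],[-0.005,0.0022,0.0055,0]],
  ],
)

```text
t: 8.6
tool_pos: [0.5337, -0.1444, 0.1117]
tool_rot: [-0.0, 0.063, 0.998, -0.0]
wrist_force: [-0.3, 0.7, -4.1]
width: 0.621
grasp_force: 66.3
```

Call:
play_rows(
  series=[
    [[-0.0015,0,0,0],[-0.0015,0,0,0],[-0.0015,0,0,0],[-0.0015,0,0,0]],
  ],
)

```text
t: 8.93
tool_pos: [0.5343, -0.1445, 0.1117]
tool_rot: [0.0, 0.063, 0.998, -0.0]
wrist_force: [0.0, -0.4, -3.7]
width: 0.623
grasp_force: 66.5
```

Call:
play_rows(
  series=[
    [[-0.0015,0,0,0],[-0.0015,0,0,0],[-0.0015,0,0,0],[-0.0015,0,0,0]],
  ],
)

```text
t: 9.27
tool_pos: [0.5349, -0.1445, 0.1117]
tool_rot: [-0.0, 0.063, 0.998, -0.0]
wrist_force: [0.4, 0.2, -4.4]
width: 0.629
grasp_force: 66.5
```

Call:
play_rows(
  series=[
    [[-0.001,0,0,0],[-0.001,0,0,0],[-0.001,0,0,0]],
  ],
)

```text
t: 9.52
tool_pos: [0.5351, -0.1446, 0.1117]
tool_rot: [-0.0, 0.063, 0.998, -0.0]
wrist_force: [-3.5, 0.0, -0.1]
width: 0.619
grasp_force: 66.8
```

Call:
play_rows(
  series=[
    [[0,0,0.001,0],[0,0,0.001,0],[0,0,0.001,0]],
  ],
)

```text
t: 9.77
tool_pos: [0.5351, -0.1446, 0.1117]
tool_rot: [-0.0, 0.063, 0.998, -0.0]
wrist_force: [-6.7, 1.8, 5.4]
width: 0.62
grasp_force: 67.8
```

Call:
play_rows(
  series=[
    [[0,0,0.001,0],[0,0,0.001,0],[0,0,0.001,0]],
  ],
)

```text
t: 10.02
tool_pos: [0.5351, -0.1446, 0.1117]
tool_rot: [-0.0, 0.063, 0.998, -0.0]
wrist_force: [-9.2, 1.4, 12.0]
width: 0.622
grasp_force: 68.5
```

Call:
play_rows(
  series=[
    [[0,0,0,0],[0,0,0,0],[0,0,0,0],[0,0,0,0],[0,0,0,0],[0,0,0,0]],
  ],
  hand=0,
)

```text
t: 10.52
tool_pos: [0.5353, -0.1446, 0.1109]
tool_rot: [0.0, 0.063, 0.998, -0.0]
wrist_force: [0.1, 0.1, -0.4]
width: 1.0
grasp_force: 0.0
```

Call:
play_rows(
  series=[
    [[0,0,-0.05,0],[0,0,-0.1,0],[0,0,-0.2,0],[0,0,-0.3,0],[0,0,-0.36,0],[-0.22,0,-0.36,0],[-0.22,0,-0.36,0],[-0.22,0,-0.36,0],[-0.22,0,-0.36,0],[-0.22,0,-0.36,0],[-0.22,0,-0.36,0]],
  ],
)

```text
t: 11.43
tool_pos: [0.6218, -0.1554, 0.255]
tool_rot: [-0.0, 0.063, 0.998, -0.0]
wrist_force: [0.4, 1.0, -0.1]
width: 0.999
grasp_force: 0.0
```

```bash
python3 - <<'E'
from h import *
import json
s=robot.state(); print(s['t'],s['tool_pos'],s['tool_rot'],s['width'])
m=cams.camera_model('wrist'); im=save('wrist','w5.png')
json.dump({k:np.array(v).tolist() for k,v in m.items()},open('w5.json','w'))
a=cv2.imread('pics/w5.png'); cv2.imwrite('pics/w5c.png',cv2.convertScaleAbs(cv2.resize(a[20:220,220:420],(600,600),interpolation=cv2.INTER_CUBIC),alpha=1.5))
E
```

```text
11.4333 [ 0.62180186 -0.15544235  0.25495515] [-2.00720528e-04  6.27015222e-02  9.98032303e-01 -2.48587714e-05] 0.9991660941044289
```

View pics/w5c.png

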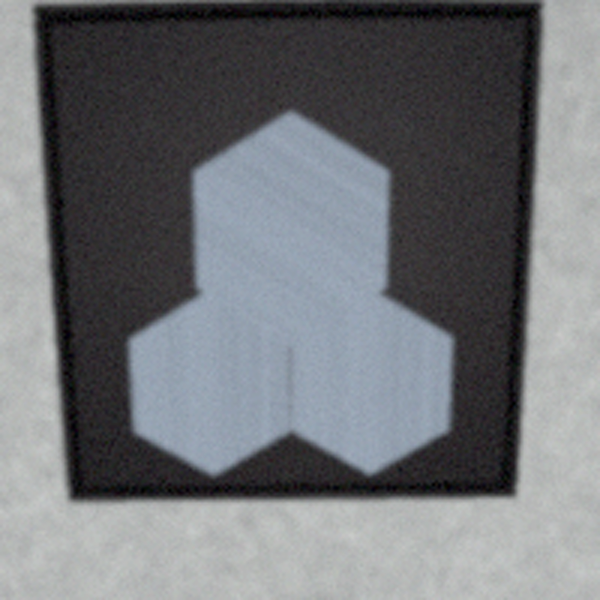

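The tall tin nests with no visible gap; its top corners are at (292,109), (391,170) and (192,172), and both short tins look undisturbed. I check the numbers.

```bash
python3 - <<'E'
from t import *
m=json.load(open('w5.json'))
cr=lambda p:np.array(p,float)/3+[220,20]-.33
for n,p,z in(('A',[(455,335),(450,432),(370,476),(291,432)],.034),('B',[(128,338),(133,433),(213,476),(291,432)],.034),('tall',[(292,109),(391,170),(388,290),(192,172),(196,290)],.074)):
    P=unproj('wrist',cr(p),z,m)[:,:2]; x,r=hexfit(P,P.mean(0)); 
    if n!='tall': 
        # refine start for partial hexes
        x,r=hexfit(P,{'A':[.584,-.124],'B':[.577,-.178]}[n])
    print(n,x[:2].round(4),np.degrees(x[2]).round(1),r.round(4)); globals()[n]=x
print([np.linalg.norm(tall[:2]-q[:2]) for q in(A,B)],np.linalg.norm(A[:2]-B[:2]))
E
```

```text
A [ 0.5844 -0.1238] -6.9 0.0005
B [ 0.5777 -0.1782] -7.1 0.0003
tall [ 0.5344 -0.1449] -7.0 0.0004
[np.float64(0.0542266927309705), np.float64(0.054692553323404815)] 0.05478656497011113
```

Snug: the centre distances are about 54 mm and the yaw matches. Next is the round tin.

Call:
play_rows(
  series=[
    [[0.129,0.606,0,0],[0.129,0.606,0,0],[0.129,0.606,0,0],[0.129,0.606,0,0],[0.129,0.606,0,0],[0.129,0.606,0,0],[0.129,0.606,0,0],[0.129,0.606,0,0],[0.129,0.606,0.1,0],[0.129,0.606,0.2,0],[0.129,0.606,0.3,0],[0.129,0.606,0.38,0],[0.129,0.606,0.42,0],[0.129,0.606,0.445,0],[0.129,0.606,0.445,0],[0.129,0.606,0.445,0]],
  ],
)

```text
t: 12.82
tool_pos: [0.6021, 0.0906, 0.0779]
tool_rot: [0.0, 0.063, 0.998, -0.0]
wrist_force: [0.2, 0.1, 0.5]
width: 1.001
grasp_force: 0.0
```

Call:
play_rows(
  series=[
    [[0,0,0,0],[0,0,0,0],[0,0,0,0],[0,0,0,0],[0,0,0,0],[0,0,0,0],[0,0,0,0],[0,0,0,0],[0,0,0,0]],
  ],
  hand=1,
)

```text
t: 13.57
tool_pos: [0.6024, 0.0912, 0.0787]
tool_rot: [0.001, 0.063, 0.998, -0.0]
wrist_force: [-3.5, -0.9, 13.3]
width: 0.662
grasp_force: 62.4
```

Call:
play_rows(
  series=[
    [[0,0,-0.03,0],[0,0,-0.1,0],[0,0,-0.2,0],[0,0,-0.3,0],[0,0,-0.4,0],[0,0,-0.445,0],[-0.129,-0.606,-0.445,0],[-0.129,-0.606,-0.445,0],[-0.129,-0.606,-0.445,0],[-0.129,-0.606,-0.445,0],[-0.129,-0.606,-0.445,0],[-0.129,-0.606,-0.445,0],[-0.129,-0.606,-0.445,0],[-0.129,-0.606,-0.445,0],[-0.129,-0.606,-0.445,0],[-0.129,-0.606,-0.445,0]],
  ],
)

```text
t: 14.9
tool_pos: [0.6226, -0.1546, 0.2556]
tool_rot: [0.0, 0.062, 0.998, -0.0]
wrist_force: [0.5, 1.6, -1.3]
width: 0.656
grasp_force: 64.7
```

```bash
python3 - <<'E'
from h import *
import json
s=robot.state(); print(s['t'],s['tool_pos'],s['tool_rot'],s['width'],s['wrist_force'])
m=cams.camera_model('wrist'); im=save('wrist','w6.png')
json.dump({k:np.array(v).tolist() for k,v in m.items()},open('w6.json','w'))
save('side','s6.png')
a=cv2.imread('pics/w6.png')[20:320,170:470]
u=proj('side',np.array(s['tool_pos'])-[0,0,.06])[0].astype(int)
b=cv2.imread('pics/s6.png')[u[1]-40:u[1]+40,u[0]-20:u[0]+20];b=cv2.resize(b,(200,400),interpolation=cv2.INTER_CUBIC)
a=cv2.resize(a,(600,600),interpolation=cv2.INTER_CUBIC)
cv2.imwrite('pics/m6.png',cv2.convertScaleAbs(np.hstack([a,cv2.copyMakeBorder(b,0,200,0,0,0)]),alpha=1.5))
E
```

```text
14.9 [ 0.62257183 -0.15460525  0.25556698] [ 2.33804666e-04  6.22242430e-02  9.98062167e-01 -1.17918902e-05] 0.6562889111367141 [ 0.45075011  1.6080434  -1.3198698 ]
```

View pics/m6.png

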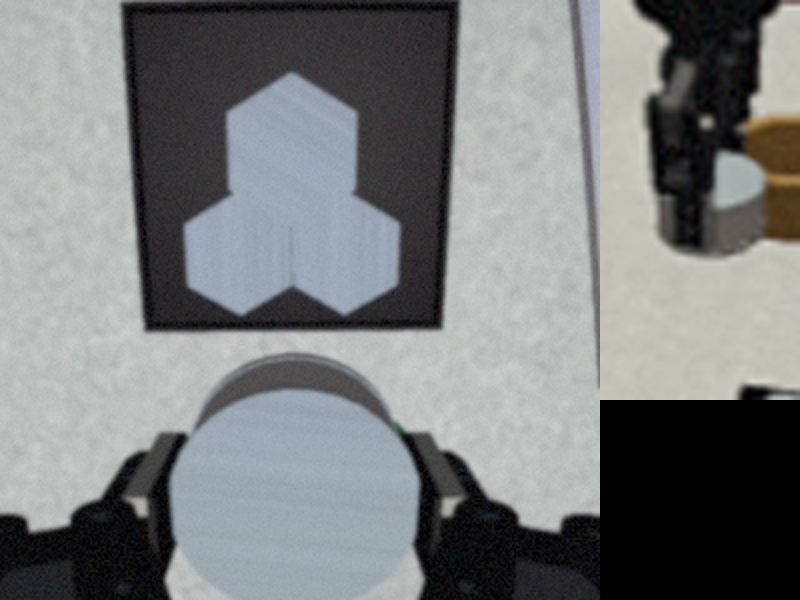

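The round tin is held level, its top spanning (171,490) to (420,488) with the upper edge at (295,388). I get its offset from the TCP.

```bash
python3 - <<'E'
from t import *
m=json.load(open('w6.json')); s=robot.state();p=s['tool_pos']
cr=lambda q:np.array(q,float)/2+[170,20]-.25
for z in(p[2]-.0447,p[2]-.042):
    P=unproj('wrist',cr([(295,388),(171,490),(420,488)]),z,m)[:,:2]
    r=least_squares(lambda x:np.linalg.norm(P-x,axis=1)-.029,p[:2]); print(r.x,r.fun,r.x-p[:2])
H=unproj('wrist',cr([(292,71),(357,111),(354,189),(227,112),(230,189)]),.074,m)[:,:2];print(hexfit(H,H.mean(0)))
E
```

```text
[ 0.62095604 -0.15461015] [ 0.00014989 -0.0004255  -0.0004261 ] [-0.00170497 -0.00023459]
[ 0.62027147 -0.15452169] [ 0.00038369 -0.00092273 -0.00092422] [-0.00238954 -0.00014613]
(array([ 0.53394503, -0.1449247 , -0.12362795]), np.float64(0.00024905279915472724))
```

Call:
play_rows(
  series=[
    [[0.1,0,0,0],[0.218,-0.002,0,0],[0.218,-0.002,0,0],[0.218,-0.002,0,0],[0.218,-0.002,0.05,0],[0.218,-0.002,0.1,0],[0.218,-0.002,0.17,0],[0.218,-0.002,0.22,0],[0.218,-0.002,0.24,0],[0.218,-0.002,0.25,0],[0.218,-0.002,0.255,0],[0.218,-0.002,0.255,0],[0.218,-0.002,0.255,0]],
  ],
)

```text
t: 16.08
tool_pos: [0.5365, -0.1456, 0.1541]
tool_rot: [0.001, 0.063, 0.998, -0.0]
wrist_force: [0.3, -0.7, -1.5]
width: 0.662
grasp_force: 64.7
```

Call:
play_rows(
  series=[
    [[0.0015,0.002,0.005,0],[0.0015,0.002,0.009,0],[0.0015,0.002,0.009,0],[0.0015,0.002,0.009,0]],
  ],
)

```text
t: 16.42
tool_pos: [0.5355, -0.1446, 0.1494]
tool_rot: [0.0, 0.063, 0.998, -0.0]
wrist_force: [-0.2, 0.8, -1.5]
width: 0.657
grasp_force: 64.7
```

Call:
play_rows(
  series=[
    [[0,0,0.002,0],[0,0,0.003,0],[0,0,0.003,0],[0,0,0.003,0]],
  ],
)

```text
t: 16.75
tool_pos: [0.5356, -0.1447, 0.1488]
tool_rot: [0.0, 0.063, 0.998, -0.0]
wrist_force: [-2.4, 0.9, 6.3]
width: 0.662
grasp_force: 65.9
```

Call:
play_rows(
  series=[
    [[0,0,0,0],[0,0,0,0],[0,0,0,0],[0,0,0,0],[0,0,0,0],[0,0,0,0],[0,0,-0.02,0],[0,0,-0.06,0],[0,0,-0.15,0],[0,0,-0.26,0],[0,0,-0.26,0],[0,0,-0.26,0]],
  ],
  hand=0,
)

```text
t: 17.75
tool_pos: [0.5362, -0.1449, 0.2555]
tool_rot: [0.002, 0.063, 0.998, -0.001]
wrist_force: [-0.5, -0.8, 0.3]
width: 0.997
grasp_force: 0.0
```

Call:
play_rows(
  series=[
    [[0.196,0.563,0,0.0257],[0.196,0.563,0,0.0257],[0.196,0.563,0,0.0257],[0.196,0.563,0,0.0257],[0.196,0.563,0,0.0257],[0.196,0.563,0,0.0257],[0.196,0.563,0,0.0257],[0.196,0.563,0,0.0257],[0.196,0.563,0.1,0.0257],[0.196,0.563,0.2,0.0257],[0.196,0.563,0.3,0.0257],[0.196,0.563,0.35,0.0257],[0.196,0.563,0.35,0.0257],[0.196,0.563,0.35,0.0257]],
  ],
)

```text
t: 18.92
tool_pos: [0.4859, 0.0877, 0.1118]
tool_rot: [-0.001, 0.144, 0.99, -0.0]
wrist_force: [1.0, 0.6, 0.2]
width: 1.0
grasp_force: 0.0
```

Call:
play_rows(
  series=[
    [[0,0.002,0.05,0],[0,0.002,0.08,0],[0,0.002,0.08,0],[0,0.002,0.08,0],[0,0.002,0.08,0]],
  ],
)

```text
t: 19.33
tool_pos: [0.487, 0.0892, 0.0819]
tool_rot: [0.001, 0.143, 0.99, 0.0]
wrist_force: [0.4, 0.1, 0.2]
width: 1.001
grasp_force: 0.0
```

Call:
play_rows(
  series=[
    [[0,0,0,0],[0,0,0,0],[0,0,0,0],[0,0,0,0],[0,0,0,0],[0,0,0,0],[0,0,0,0],[0,0,0,0],[0,0,0,0],[0,0,0,0]],
  ],
  hand=1,
)

```text
t: 20.17
tool_pos: [0.4864, 0.0894, 0.0808]
tool_rot: [0.0, 0.143, 0.99, -0.0]
wrist_force: [-2.3, -0.4, 8.0]
width: 0.508
grasp_force: 62.0
```

Call:
play_rows(
  series=[
    [[0,0,-0.03,0],[0,0,-0.1,0],[0,0,-0.2,0],[0,0,-0.3,0],[0,0,-0.4,0],[0,0,-0.52,0],[0,0,-0.52,0],[-0.499,-0.489,-0.52,-0.0257],[-0.499,-0.489,-0.52,-0.0257],[-0.499,-0.489,-0.52,-0.0257],[-0.499,-0.489,-0.52,-0.0257],[-0.499,-0.489,-0.52,-0.0257],[-0.499,-0.489,-0.52,-0.0257],[-0.499,-0.489,-0.52,-0.0257],[-0.499,-0.489,-0.52,-0.0257],[-0.499,-0.489,-0.52,-0.0257],[-0.499,-0.489,-0.52,-0.0257],[-0.499,-0.489,-0.52,-0.0257]],
  ],
)

```text
t: 21.67
tool_pos: [0.6219, -0.1538, 0.2882]
tool_rot: [-0.0, 0.062, 0.998, 0.0]
wrist_force: [0.3, -0.1, -0.8]
width: 0.508
grasp_force: 61.4
```

```bash
cat > shot.py <<'E'
from h import *
import json,sys
i=sys.argv[1]
s=robot.state(); t=s['tool_rot'];print(s['t'],s['tool_pos'],np.degrees(2*np.arctan2(t[2],t[1])),s['width'],s['wrist_force'])
m=cams.camera_model('wrist'); save('wrist',f'w{i}.png')
json.dump({k:np.array(v).tolist() for k,v in m.items()}|{'p':list(map(float,s['tool_pos']))},open(f'w{i}.json','w'))
a=cv2.imread(f'pics/w{i}.png')[20:320,170:470]
cv2.imwrite(f'pics/m{i}.png',cv2.convertScaleAbs(cv2.resize(a,(600,600),interpolation=cv2.INTER_CUBIC),alpha=1.5))
E
python3 shot.py 7
```

```text
21.6667 [ 0.621894   -0.1537662   0.28820996] 172.85605276338168 0.5080211678652473 [ 0.34722314 -0.13973502 -0.84395439]
```

View pics/m7.png

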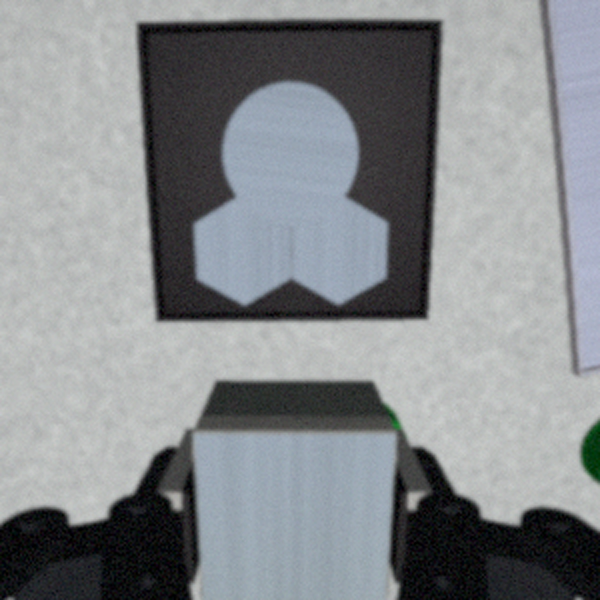

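The round tin sits centred on the tall one, its top spanning (221..360,150) with its upper edge at y=80. The square tin is held level with its top front corners at (193,431) and (400,431).

```bash
python3 - <<'E'
from t import *
m=json.load(open('w7.json'));p=np.array(m['p'])
cr=lambda q:np.array(q,float)/2+[170,20]-.25
P=unproj('wrist',cr([(221,150),(360,150),(291,80),(235,198)]),.104,m)[:,:2]
r=least_squares(lambda x:np.linalg.norm(P-x,axis=1)-.029,[.535,-.145]); print('round',r.x,r.fun)
H=unproj('wrist',cr([(193,431),(400,431)]),p[2]-.0408,m)[:,:2]; d=H[1]-H[0]; L=np.linalg.norm(d); d/=L
n=np.array([d[1],-d[0]]); c=H.mean(0)+n*.022; print('L',L,'c',c,c-p[:2],np.degrees(np.arctan2(d[1],d[0])))
E
```

```text
round [ 0.53428582 -0.14519947] [0.00026364 0.00091743 0.00043275 0.00083075]
L 0.0436197483559633 c [ 0.62133519 -0.15374331] [-5.58805866e-04  2.28854955e-05] 82.80837370769612
```

Call:
play_rows(
  series=[
    [[0.1,0,0,0],[0.2185,-0.005,0,0],[0.2185,-0.005,0,0],[0.2185,-0.005,0,0],[0.2185,-0.005,0.05,0],[0.2185,-0.005,0.1,0],[0.2185,-0.005,0.17,0],[0.2185,-0.005,0.22,0],[0.2185,-0.005,0.24,0],[0.2185,-0.005,0.25,0],[0.2185,-0.005,0.255,0],[0.2185,-0.005,0.255,0],[0.2185,-0.005,0.255,0],[0.2185,-0.005,0.255,0]],
  ],
)

```text
t: 22.88
tool_pos: [0.5356, -0.1458, 0.1872]
tool_rot: [0.001, 0.063, 0.998, -0.0]
wrist_force: [0.5, 0.1, -1.8]
width: 0.508
grasp_force: 61.6
```

Call:
play_rows(
  series=[
    [[0.002,0.002,0.005,0],[0.002,0.002,0.01,0],[0.002,0.002,0.0135,0],[0.002,0.002,0.0135,0],[0.002,0.002,0.0135,0]],
  ],
)

```text
t: 23.3
tool_pos: [0.5346, -0.1449, 0.1808]
tool_rot: [0.0, 0.063, 0.998, -0.0]
wrist_force: [-0.2, 0.4, 0.8]
width: 0.505
grasp_force: 61.8
```

Call:
play_rows(
  series=[
    [[0,0,0.002,0],[0,0,0.003,0],[0,0,0.003,0],[0,0,0.003,0]],
  ],
)

```text
t: 23.63
tool_pos: [0.5348, -0.1449, 0.1808]
tool_rot: [0.001, 0.063, 0.998, -0.0]
wrist_force: [-4.6, 2.0, 15.7]
width: 0.504
grasp_force: 63.8
```

Call:
play_rows(
  series=[
    [[0,0,0,0],[0,0,0,0],[0,0,0,0],[0,0,0,0],[0,0,0,0],[0,0,0,0],[0,0,-0.02,0],[0,0,-0.06,0],[0,0,-0.15,0],[0,0,-0.25,0],[0,0,-0.25,0],[0,0,-0.25,0]],
  ],
  hand=0,
)

```text
t: 24.63
tool_pos: [0.5351, -0.145, 0.2825]
tool_rot: [0.002, 0.063, 0.998, -0.001]
wrist_force: [-0.2, -0.1, 0.4]
width: 1.002
grasp_force: 0.0
```

Call:
play_rows(
  series=[
    [[0.232,0.8755,0,0],[0.232,0.8755,0,0],[0.232,0.8755,0,0],[0.232,0.8755,0,0],[0.232,0.8755,0,0],[0.232,0.8755,0,0],[0.232,0.8755,0,0],[0.232,0.8755,0,0],[0.232,0.8755,0,0],[0.232,0.8755,0,0],[0.232,0.8755,0,0],[0.232,0.8755,0,0],[0.232,0.8755,0.1,0],[0.232,0.8755,0.2,0],[0.232,0.8755,0.3,0],[0.232,0.8755,0.36,0],[0.232,0.8755,0.36,0],[0.232,0.8755,0.36,0],[0.232,0.8755,0.36,0]],
  ],
)

```text
t: 26.22
tool_pos: [0.4873, 0.2138, 0.1374]
tool_rot: [0.001, 0.063, 0.998, 0.0]
wrist_force: [0.3, -0.2, 1.2]
width: 1.002
grasp_force: 0.0
```

Call:
play_rows(
  series=[
    [[0.0025,0,0.06,0],[0.0025,0,0.11,0],[0.0025,0,0.126,0],[0.0025,0,0.126,0],[0.0025,0,0.126,0],[0.0025,0,0.126,0]],
  ],
)

```text
t: 26.72
tool_pos: [0.4862, 0.2145, 0.0869]
tool_rot: [0.001, 0.063, 0.998, 0.0]
wrist_force: [0.5, 0.1, -0.7]
width: 0.999
grasp_force: 0.0
```

Call:
play_rows(
  series=[
    [[0,0,0,0],[0,0,0,0],[0,0,0,0],[0,0,0,0],[0,0,0,0],[0,0,0,0],[0,0,0,0],[0,0,0,0],[0,0,0,0],[0,0,0,0],[0,0,0,0],[0,0,0,0]],
  ],
  hand=1,
)

```text
t: 27.72
tool_pos: [0.4854, 0.2143, 0.0855]
tool_rot: [0.0, 0.063, 0.998, -0.0]
wrist_force: [-2.6, -1.2, 7.2]
width: 0.383
grasp_force: 59.2
```

Call:
play_rows(
  series=[
    [[0,0,-0.03,0],[0,0,-0.1,0],[0,0,-0.2,0],[0,0,-0.3,0],[0,0,-0.4,0],[0,0,-0.5,0],[0,0,-0.586,0],[-0.454,-0.873,-0.586,0],[-0.454,-0.873,-0.586,0],[-0.454,-0.873,-0.586,0],[-0.454,-0.873,-0.586,0],[-0.454,-0.873,-0.586,0],[-0.454,-0.873,-0.586,0],[-0.454,-0.873,-0.586,0],[-0.454,-0.873,-0.586,0],[-0.454,-0.873,-0.586,0],[-0.454,-0.873,-0.586,0],[-0.454,-0.873,-0.586,0],[-0.454,-0.873,-0.586,0],[-0.454,-0.873,-0.586,0]],
  ],
)

```text
t: 29.38
tool_pos: [0.6215, -0.1544, 0.3199]
tool_rot: [-0.0, 0.063, 0.998, 0.0]
wrist_force: [-0.1, -0.3, -1.6]
width: 0.383
grasp_force: 60.0
```

```bash
python3 shot.py 8
```

```text
29.3833 [ 0.62151157 -0.15436324  0.31994537] 172.81299338117842 0.3832104841243814 [-0.09949305 -0.29164769 -1.63784443]
```

View pics/m8.png

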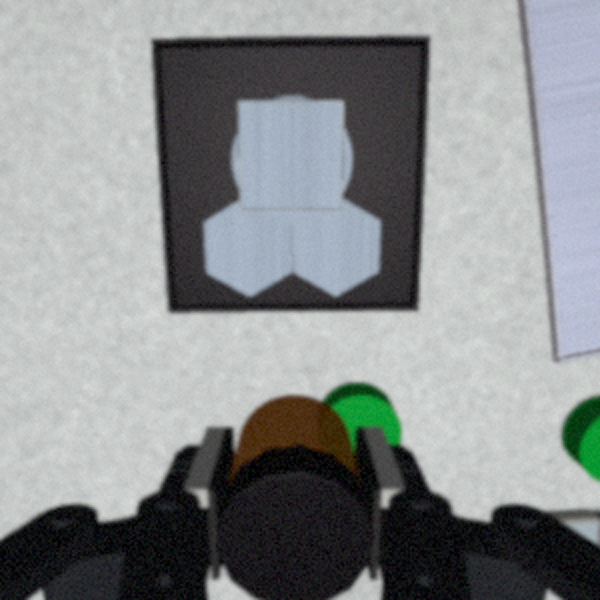

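The square tin sits squarely on the round one with corners (238,100), (345,99), (341,207) and (243,208). The held jar's lid spans x 217 to 377 with its lower edge at y≈603.

```bash
python3 - <<'E'
from t import *
m=json.load(open('w8.json'));p=np.array(m['p'])
cr=lambda q:np.array(q,float)/2+[170,20]-.25
P=unproj('wrist',cr([(238,100),(345,99),(341,207),(243,208)]),.140,m)[:,:2];print('sq',P.mean(0),np.linalg.norm(P-P.mean(0),axis=1))
H=unproj('wrist',cr([(217,537),(377,537),(297,603),(297,471)]),p[2]-.0335,m)[:,:2]
for q in(H[:3],H):
    r=least_squares(lambda x:np.linalg.norm(q-x,axis=1)-.017,p[:2]); print('jar',r.x,r.fun,r.x-p[:2])
E
```

```text
sq [ 0.53440486 -0.14491116] [0.03071409 0.03085786 0.03001003 0.03018988]
jar [ 0.61938029 -0.15405039] [-2.67335626e-04 -2.67355498e-04  1.36761401e-05] [-0.00213128  0.00031286]
jar [ 0.62044599 -0.15418584] [-0.00026037 -0.00026032 -0.0010606  -0.0010405 ] [-0.00106558  0.0001774 ]
```

Call:
play_rows(
  series=[
    [[0.1,0,0,0],[0.217,-0.0035,0,0],[0.217,-0.0035,0,0],[0.217,-0.0035,0,0],[0.217,-0.0035,0.05,0],[0.217,-0.0035,0.1,0],[0.217,-0.0035,0.15,0],[0.217,-0.0035,0.19,0],[0.217,-0.0035,0.21,0],[0.217,-0.0035,0.22,0],[0.217,-0.0035,0.23,0],[0.217,-0.0035,0.23,0],[0.217,-0.0035,0.23,0],[0.217,-0.0035,0.23,0]],
  ],
)

```text
t: 30.6
tool_pos: [0.5358, -0.1454, 0.2284]
tool_rot: [0.001, 0.063, 0.998, -0.0]
wrist_force: [-0.5, -0.9, -0.5]
width: 0.387
grasp_force: 59.9
```

Call:
play_rows(
  series=[
    [[0.0015,0.001,0.005,0],[0.0015,0.001,0.01,0],[0.0015,0.001,0.015,0],[0.0015,0.001,0.015,0],[0.0015,0.001,0.015,0]],
  ],
)

```text
t: 31.02
tool_pos: [0.535, -0.1449, 0.2216]
tool_rot: [0.0, 0.063, 0.998, -0.0]
wrist_force: [-0.1, 0.1, 1.2]
width: 0.385
grasp_force: 60.0
```

Call:
play_rows(
  series=[
    [[0,0,0.002,0],[0,0,0.002,0],[0,0,0.002,0]],
  ],
)

```text
t: 31.27
tool_pos: [0.5351, -0.1449, 0.2215]
tool_rot: [0.001, 0.063, 0.998, -0.0]
wrist_force: [-2.8, 0.9, 10.1]
width: 0.386
grasp_force: 60.8
```

Seated; I release, retreat and check.

Call:
play_rows(
  series=[
    [[0,0,0,0],[0,0,0,0],[0,0,0,0],[0,0,0,0],[0,0,0,0],[0,0,0,0],[0,0,0,0],[0,0,-0.02,0],[0,0,-0.06,0],[0,0,-0.15,0],[0,0,-0.25,0],[0,0,-0.27,0],[-0.22,0,-0.27,0],[-0.22,0,-0.27,0],[-0.22,0,-0.27,0],[-0.22,0,-0.27,0],[-0.22,0,-0.27,0]],
  ],
  hand=0,
)

```text
t: 32.68
tool_pos: [0.6222, -0.1558, 0.3285]
tool_rot: [-0.0, 0.063, 0.998, 0.0]
wrist_force: [-0.7, -0.4, 0.6]
width: 1.004
grasp_force: 0.0
```

```bash
python3 shot.py 9; python3 - <<'E'
from h import *
save('side','s9.png')
a=cv2.imread('pics/s9.png')[90:230,250:400]; b=cv2.imread('pics/m9.png')
c=cv2.resize(a,(400,373),interpolation=cv2.INTER_CUBIC); d=cv2.resize(b,(373,373))
cv2.imwrite('pics/m10.png',np.hstack([cv2.convertScaleAbs(c,alpha=1.3),d]))
E
```

```text
32.6833 [ 0.62218326 -0.15583793  0.32848764] 172.82263367094114 1.0036844199381272 [-0.68303923 -0.36874083  0.5978673 ]
```

View pics/m10.png

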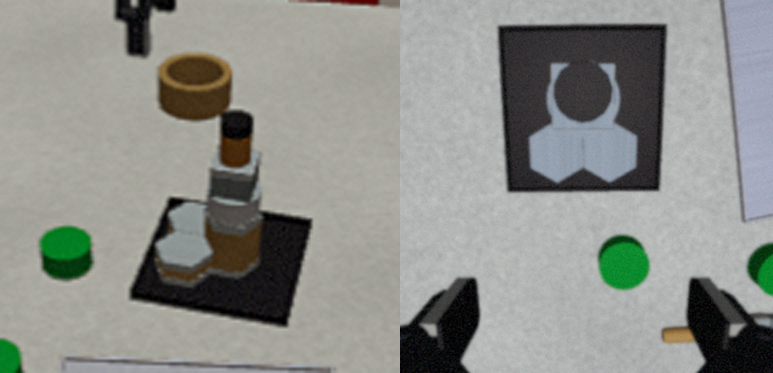

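The stack stands upright: tall hex, round, square, jar in the side view, with the jar lid at (582,91) in the right panel. I check the jar's centre and hand in.

```bash
python3 - <<'E'
from t import *
m=json.load(open('w9.json'))
im=cv2.imread('pics/w9.png'); g=im.max(2)
P0=proj('wrist',(.5344,-.1449,.188),m)[0]
k=600/373
uv=np.array([(154,91),(212,91),(182.5,60),(182.5,121.5)])*k/2+[170,20]-.25
P=unproj('wrist',uv,.188,m)[:,:2]; c=P.mean(0); print(c,np.linalg.norm(P-c,axis=1),P0)
if np.linalg.norm(c-[.5344,-.1449])<.003: print(robot.sign_off())
E
```

```text
[ 0.53524943 -0.14547832] [0.01624305 0.01652512 0.01648159 0.01666039] [317.39887759  91.66758652]
the job is handed in; nothing more can be done
None
```

Job handed in at about 33 s: the tall hex tin is snug in the notch, with the round tin, square tin and spice jar stacked upright on it, each centred to within about 1 mm; the short tins shifted by less than 1 mm and nothing else was touched.

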